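# Pin the garden cart's tow eye to its drawbar

## Robot

A 6-joint arm with a two-finger parallel gripper is mounted at the origin on the work surface. World frame = base frame: x ahead of the robot, y to its left, z up, the work surface at z = 0. Lengths are in m, angles in rad, forces in N, time in s.
With the tool pointing down it reaches from about 0.325 to 0.775 m from the base axis. Payload 5.5 kg.
Tool frame: the origin (TCP) lies between the finger pads; the fingertips stand 8 mm ahead of it and the grasp point (between the pads) lies 11 mm behind it (tcp_to_tips is the distance from the TCP to the fingertips, in m); z points along the fingers, y is the line along which they close (so a half turn about z gives the same grasp; the last joint's range is limited). The gripper opens to 88 mm and grips with 3 to 60 N. Pads are 20 mm wide; open, the fingers measure 115 mm over their backs; the gripper's body (75 mm by 178 mm) begins 61 mm behind the grasp point.
Start: joints at [1.054, 0.091, 1.231, -0, 1.82, -0.057], TCP at [0.266, 0.538, 0.207] pointing down, gripper open.
Joint ranges: [-2.87, 2.87], [-0.86, 2.18], [0.17, 2.46], [-1.51, 4.65], [0.06, 2.69], [-2.65, 2.65]. Speed limits (rad/s): [2.57, 2.57, 3.01, 3.14, 3.14, 3.14].

## Interface

Orientations are given as a unit quaternion [w, x, y, z].
In Python, from bench import * gives the robot as it stands. Calls block until the motion is done:
- move_to(position, orientation): joint-space move of the TCP to a pose.
- move_l(position, speed=0.15, orientation=None): straight line of the TCP; orientation=None keeps the orientation; speed is the mean speed in m/s.
- movej(angles): joint-space move.
- gripper_open() and close(): open the fingers fully, or close them until they stop; the grip force is fixed at half the most.
- hold(seconds).
- inverse_kinematics(position, orientation): joint angles nearest the present ones, or None.
- state(): the state.
- get_image(name): name is "scene" or "top" or "wrist"; returns a dict with "frame" (480x640x3 uint8, blue, green, red), "depth" (480x640 float32, m along the optical axis (not along the pixel's ray), 0 where there is no reading), "camera_matrix" (3x3 intrinsics, pixels), "view" (4x4, takes a point from world to camera coordinates). Camera axes: x right, y up, looking along -z (the intrinsics and any distortion apply to the point x, -y, -z); pixel columns grow to the right and rows downward; lengths in m; the calibration is good to about 2 mm. A picture is of the moment at which its call begins.
A pose or a line that the arm cannot do raises IKError and nothing moves.
- job_done(): hands the job in; it is judged then, once.
The state is a dict: "time": time; "joint_pos": joint angles; "dq": joint speeds; "joint_torque": joint torques, N m; "ee_pos": TCP position; "ee_rot": TCP orientation; "ft_force": force on the tool from outside, world axes, zero at the start; "moment": the same for the moment, N m; "finger_gap": finger opening in m; "finger_force": force on a finger pad.
Only numpy, scipy, OpenCV 4.12 (cv2) and the standard library are available. Lean on these libraries where they do the work, as an engineer would, in place of code of your own. Each camera call takes 0.05 s, during which the arm holds its last target. There are 200 camera calls.

## Task

Take the long hitch pin with the yellow grip out of the wooden rack, hold it over the red drawbar fork and push it down through the fork and the steel tow eye lying in it, lowering it all the way by hand rather than dropping it, until its collar sits flat on the fork. Then let go of it. Leave the short pin with the blue grip in the rack.

Things in the scene. Friction and masses are not known exactly. Their poses are not given: they have to be found in the camera images.
- long_pin_grip (a point): The long pin, upright in the rack. Point: centre of its upright round yellow grip, 30 mm across, 50 tall; z up the pin. Below: steel collar 58 mm across, 8 thick, its underside 33 mm below the point; then a 16 mm shank 72 long, tapered over the last 14, tip 105 below the point. 0.18-0.35 kg. The collar rests on the rack's top, 90 mm above the bench, shank loose in a hole; lift 150 mm to clear all.
- fork_hole (a point): The fixed red fork. Point: centre of the hole's mouth in the upper plate's top face, 88 mm above the bench; z up; the drawbar runs 250 mm from it to +x, as high. Two level plates 100 x 90 mm, 10 thick with a 36 mm round hole, in line: tops 88 and 60 mm above the bench, free space below the lower one. With the pin home its collar lies on the upper plate, its grip's centre 33 mm above this point.
- eye_hole (a point): The loose steel tow eye: a flat bar 14 mm thick lying between the fork plates. Point: centre of its 36 mm round hole at mid thickness, 67 mm above the bench; z up; the hole's end plate is 64 x 64 mm and the bar runs 167 mm to -x, resting on a timber block. At the start its hole is in line with the fork's holes to within 3 mm.
- short_pin_grip (a point): The short pin, not wanted: like the long one but with a blue grip and a shank only 36 mm long, too short to reach the lower fork plate. Point: centre of its grip; z up; the grip's top is 148 mm above the bench. It stands in the rack's other hole, 100 mm from the long pin; which hole is whose varies.
Mind the look-alikes: they are no part of the job. Leave any green look-alike of the part that bears long_pin_grip alone. What is shaped like the part that bears eye_hole but orange is not meant.

How it is judged:
On the way, in this order (a step that is already met when the one before it is completed fails the run):
1. the long pin is lifted clear of the rack (height (world z) of long_pin_grip above 0.185 m), for 0.1 s.
2. the pin is lowered into the fork's hole, not dropped: its shank stays part-way in for at least 0.15 s (horizontal distance between long_pin_grip and fork_hole below 0.022 m and z of long_pin_grip in the frame of fork_hole between 0.043 and 0.095 m), for 0.15 s.
At the end, for the whole second after the job is handed in: The long pin stands upright (within 10 degrees) in the fork's hole (axis within 15 mm), its collar down on the upper plate (within 6 mm), passing through the tow eye, which lies between the fork plates with its hole around the pin (within 15 mm) (horizontal distance between long_pin_grip and fork_hole below 0.015 m and z of long_pin_grip in the frame of fork_hole between 0.027 and 0.039 m and angle between long_pin_grip's own z axis and vertical below 0.17 rad and horizontal distance between eye_hole and long_pin_grip below 0.015 m and z of eye_hole in the frame of fork_hole between -0.031 and -0.011 m); the robot touches nothing.
It fails at once if the short pin is moved more than 30 mm from its place (distance of short_pin_grip from where it was at the start of the episode above 0.03 m).
It also fails if it takes over 40 s, if anything falls off the work surface, if the arm or the gripper's body presses on something with over 40 N, if the wrist force passes 120 N, or if a joint passes its speed limit or range.

## Working session

There is one attempt and no reset: what is moved stays moved. The work goes in short steps, each a Python script; the robot and the scene stay as the last script left them, time stands still between calls to the robot, and variables do not carry over. Pictures are saved under pics/ and viewed, at most 10 in all, crops included, and the job is handed in when it is done.

```bash
mkdir -p pics; cat > h.py <<'E'
from bench import *
import numpy as np, cv2
def cloud(im):
    d=im["depth"]; K=im["camera_matrix"]; V=im["view"]
    v,u=np.mgrid[0:d.shape[0],0:d.shape[1]]
    c=np.stack([(u-K[0,2])/K[0,0]*d,-(v-K[1,2])/K[1,1]*d,-d,np.ones_like(d)],-1)
    P=(c@np.linalg.inv(V).T)[...,:3]; P[d==0]=np.nan
    return P
E
python3 - <<'E'
from h import *
for n in("top","scene"):
    im=get_image(n); cv2.imwrite(f"pics/{n}0.png",im["frame"]); np.savez(f"{n}0.npz",**im)
    print(n,np.linalg.inv(im["view"])[:3,3].round(3))
s=state();print(s["ee_rot"],s["time"])
E
```

```text
top [ 0.276 -0.056  1.355]
scene [ 1.031 -0.573  1.014]
[-2.50932784e-04  2.27871635e-01  9.73690800e-01 -8.25778858e-04] 0.1
```

View pics/top0.png

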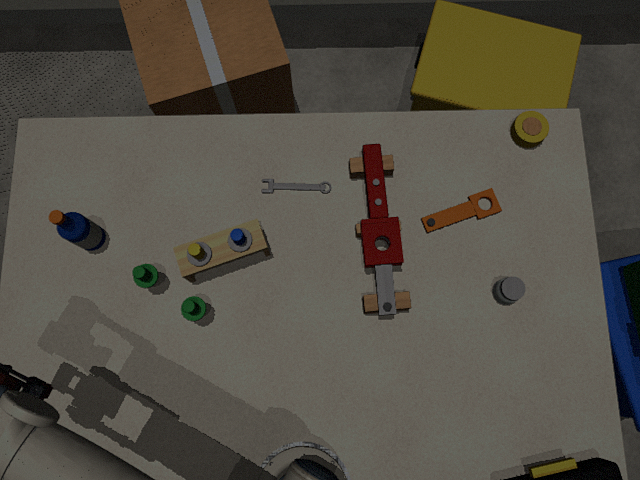

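View pics/scene0.png

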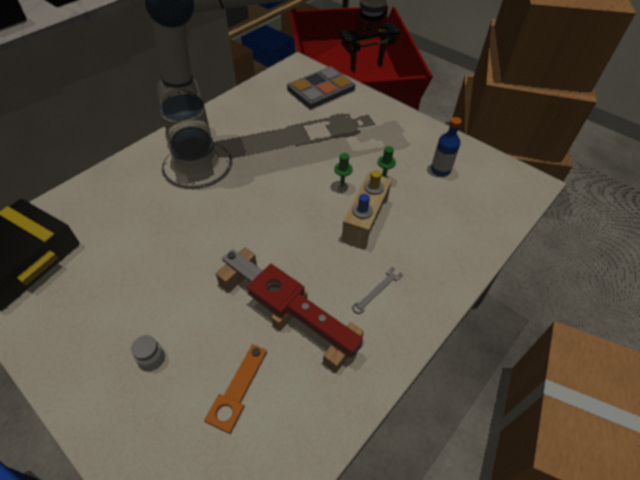

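Top view: the pin with the yellow grip is at (195,250) and the blue one at (238,236), both in the wooden rack. Green look-alikes stand at (145,275) and (193,308). The red fork's hole is at (382,243), with the grey tow eye running to (387,307). The orange bar at (460,210) is a decoy. The yellow-gripped pin in the rack is the one meant. Next I measure and confirm it in a crop.

```bash
python3 - <<'E'
from h import *
im=dict(np.load("top0.npz")); P=cloud(im); f=im["frame"]; hsv=cv2.cvtColor(f,cv2.COLOR_BGR2HSV)
def sub(u0,u1,v0,v1):
    m=np.zeros(f.shape[:2],bool); m[v0:v1,u0:u1]=1; return m
H,S,Vv=hsv[...,0],hsv[...,1],hsv[...,2]; Z=P[...,2]
y=sub(180,212,235,268)&(Z>.14); b=sub(225,255,222,252)&(Z>.13)
for n,m in(("yellow",y),("blue",b)):
    print(n,m.sum(),np.nanmedian(P[m],0).round(4),((np.nanmin(P[m],0)+np.nanmax(P[m],0))/2).round(4), np.median(hsv[m],0))
red=((H<8)|(H>172))&(S>120)&sub(340,410,210,270)&(Z>.075)
c=cv2.minAreaRect(np.argwhere(red&sub(358,410,217,268))[:,::-1].astype(np.float32)); print("plate rect px",c)
print("plate",np.nanmedian(P[red],0).round(4))
hole=sub(368,396,230,256)&~red
n,l,st,ce=cv2.connectedComponentsWithStats(hole.astype(np.uint8))
K=im["camera_matrix"];Vi=np.linalg.inv(im["view"])
def ray(u,v,z):
    d=Vi[:3,:3]@[(u-K[0,2])/K[0,0],-(v-K[1,2])/K[1,1],-1]; return Vi[:3,3]+d*(z-Vi[2,3])/d[2]
for i in range(1,n):
    if st[i,4]>20: print("hole",st[i],ce[i],ray(*ce[i],.088).round(4))
bar=sub(350,400,140,215)&((H<8)|(H>172))&(S>120)&(Z>.06)
print("bar",np.nanmean(P[bar],0))
cr=np.hstack([cv2.resize(f[210:330,120:280],(400,300)),cv2.resize(f[205:325,310:470],(400,300))])
cv2.imwrite("pics/crop.png",cr)
E
```

```text
yellow 138 [0.5475 0.2327 0.1466] [0.5477 0.2334 0.148 ] [ 27.  172.5 102. ]
blue 153 [0.5786 0.1387 0.1459] [0.5792 0.139  0.1412] [110. 199.  93.]
plate rect px ((381.4288024902344, 240.3232879638672), (48.78310775756836, 38.57634353637695), 83.9909896850586)
plate [ 0.5824 -0.1929  0.0867]
hole [375 236  15  15 171] [381.74269006 243.19298246] [ 0.5669 -0.1953  0.088 ]
bar [ 0.72835378 -0.18416038  0.08630454]
```

View pics/crop.png

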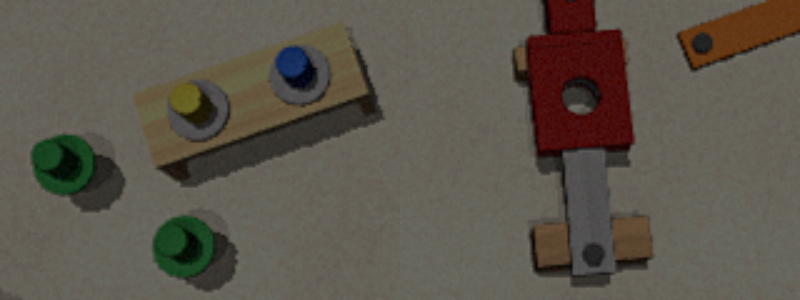

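The crop confirms it: the yellow-gripped pin is in the rack's left hole, and the greens stand outside the rack. The fork hole is open with the grey eye in line. I'll go above the pin, check with the wrist camera, then grasp and lift.

```bash
python3 - <<'E'
from h import *
a=np.deg2rad(54.2); q=[0,np.cos(a),np.sin(a),0]
p=np.array([.5477,.2332])
move_to([*p,.25],q)
im=get_image("wrist"); P=cloud(im); cv2.imwrite("pics/w1.png",im["frame"])
hsv=cv2.cvtColor(im["frame"],cv2.COLOR_BGR2HSV)
m=(abs(hsv[...,0].astype(int)-27)<7)&(hsv[...,1]>120)&(P[...,2]>.14)&(P[...,2]<.155)&(np.hypot(P[...,0]-p[0],P[...,1]-p[1])<.03)
print(m.sum())
if m.sum()>100:
    c=(np.nanmin(P[m],0)+np.nanmax(P[m],0))/2; print(c, np.nanmean(P[m],0))
    if np.hypot(*(c[:2]-p))<.012:
        p=(p+2*c[:2])/3
        move_l([*p,.25]); move_l([*p,.115]); s=state(); print(s["ft_force"])
        close(); s=state(); print(s["finger_gap"],s["finger_force"],s["ft_force"])
        move_l([*p,.30],speed=.12); s=state(); print(s["finger_gap"],s["finger_force"],s["ft_force"],s["time"])
        im=get_image("scene"); cv2.imwrite("pics/s2.png",im["frame"])
print(p,state()["ee_pos"])
E
```

```text
921
[0.54857174 0.23371232 0.14477118] [0.54833576 0.23431121 0.14692527]
[ 1.79785603 -0.10840437 -0.02687232]
0.02954634987699901 29.998621344566345 [-1.35162912 -0.1704529  -0.09725007]
0.029481123118922224 29.99702274799347 [-0.64989103 -0.1406518  -3.03969311] 5.6167
[0.54828116 0.23354155] [0.54808962 0.23348286 0.29902779]
```

```bash
python3 - <<'E'
from h import *
h=[.5669,-.1953]
move_l([*h,.30],speed=.2)
move_l([*h,.205],speed=.12)
im=get_image("scene"); P=cloud(im); f=im["frame"]; K=im["camera_matrix"]
q=im["view"]@[*h,.088,1]; u=K[0,0]*q[0]/-q[2]+K[0,2]; v=K[1,1]*-q[1]/-q[2]+K[1,2]; print(u,v)
u,v=int(u),int(v); cv2.imwrite("pics/s3.png",cv2.resize(f[max(v-90,0):v+60,u-100:u+100],(800,600),interpolation=cv2.INTER_CUBIC))
w=get_image("wrist"); cv2.imwrite("pics/w3.png",w["frame"])
s=state();print(s["ee_pos"],s["finger_gap"],s["ft_force"],s["time"])
E
```

```text
273.68889077588767 283.83618425066436
[ 0.56736362 -0.19547127  0.20649742] 0.02916911960528566 [-0.14902816 -0.02513216 -2.92900133] 9.0083
```

View pics/s3.png

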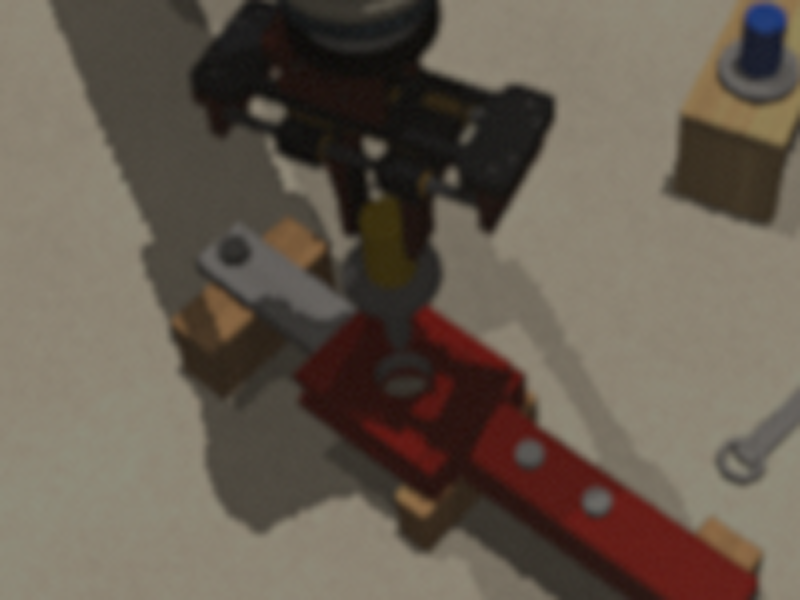

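View pics/w3.png

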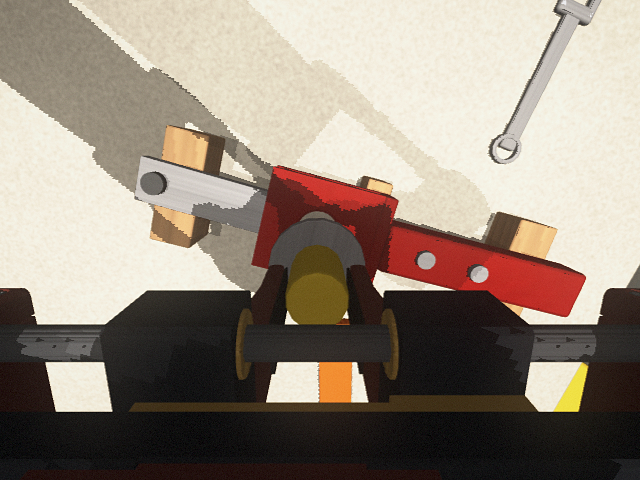

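The scene crop shows the hole at about (404,374), some 3 px below where my estimate projects. The red inner wall of the hole probably biased my colour mask. I'll re-measure the hole by depth from the saved images.

```bash
python3 - <<'E'
from h import *
h=np.array([.5669,-.1953])
for n in("top","scene"):
    im=dict(np.load(n+"0.npz")); f=im["frame"];K=im["camera_matrix"];Vi=np.linalg.inv(im["view"])
    # rectify plane z=.088 at 0.25mm/px, around h (+-60mm): u->x, v->y
    g=np.mgrid[-.07:.07:.0005,-.07:.07:.0005]; X=np.stack([h[0]+g[1],h[1]+g[0],0*g[0]+.088,0*g[0]+1],-1)
    c=X@im["view"].T; u=(K[0,0]*c[...,0]/-c[...,2]+K[0,2]).astype(np.float32); v=(K[1,2]-K[1,1]*c[...,1]/-c[...,2]).astype(np.float32)
    cv2.imwrite(f"pics/r_{n}.png",cv2.convertScaleAbs(cv2.remap(f,u,v,cv2.INTER_CUBIC),alpha=1.8))
cv2.imwrite("pics/r.png",np.hstack([cv2.resize(cv2.imread(f"pics/r_{n}.png"),(400,400)) for n in("top","scene")]))
E
```

```text
(no output)
```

View pics/r.png

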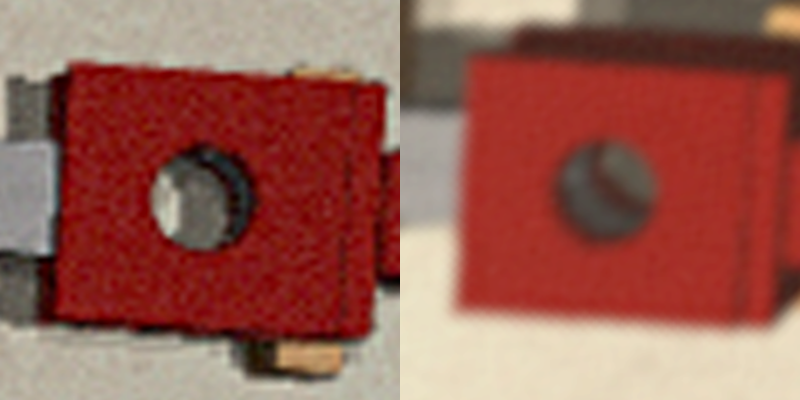

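The rectified views put the hole centre at about (203,198) from top and (206,191) from scene, which averages to an offset of (+1.6, −1.9) mm from my estimate. I'll correct for that and lower with force monitoring.

```bash
python3 - <<'E'
from h import *
h=[.5685,-.1972]
move_l([*h,.205],speed=.05)
hold(.2); f0=state()["ft_force"]; print(f0)
ok=True
for z in np.r_[np.arange(.195,.119,-.008),np.arange(.118,.106,-.001)]:
    move_l([*h,z],speed=.05 if z>.12 else .02); s=state(); d=s["ft_force"]-f0
    print(round(z,4),s["ee_pos"].round(4),d.round(1))
    if np.linalg.norm(d)>(12 if z>.12 else 5): break
print(s["finger_gap"],s["time"])
w=get_image("scene"); cv2.imwrite("pics/s4.png",cv2.resize(w["frame"][194:344,174:374],(800,600),interpolation=cv2.INTER_CUBIC))
E
```

```text
[ 0.2783904   0.57543606 -2.84855276]
0.195 [ 0.5682 -0.197   0.194 ] [-0.4 -1.  -0.3]
0.187 [ 0.5682 -0.1971  0.1863] [-0.7 -1.3  0.8]
0.179 [ 0.5682 -0.1971  0.1783] [-0.7 -0.2 -0. ]
0.171 [ 0.5682 -0.1971  0.1703] [-0.7 -0.2 -1.1]
0.163 [ 0.5682 -0.1971  0.1623] [-0.8 -0.7  1.4]
0.155 [ 0.5682 -0.1971  0.1543] [ 0.1 -0.3 -0.1]
0.147 [ 0.5682 -0.1971  0.1463] [-1.1 -0.7  1.4]
0.139 [ 0.5682 -0.1971  0.1383] [ 0.2 -0.4 -0.5]
0.131 [ 0.5682 -0.1971  0.1303] [ 0.1 -0.4  1.1]
0.123 [ 0.5682 -0.1971  0.1223] [-0.1 -1.9 -0.6]
0.118 [ 0.5684 -0.1972  0.1178] [-0.1 -0.9  0.4]
0.117 [ 0.5685 -0.1972  0.117 ] [-0.1 -0.4  0.4]
0.116 [ 0.5685 -0.1972  0.1159] [-1.3  0.1  0.6]
0.115 [ 0.5685 -0.1972  0.1149] [-0.4  0.4  0.2]
0.114 [ 0.5685 -0.1972  0.1139] [-0.3 -0.7 -0.3]
0.113 [ 0.5685 -0.1972  0.113 ] [-0.3 -0.5 -0.3]
0.112 [ 0.5685 -0.1973  0.1129] [-3.3  0.5  4.7]
0.0293629976338199 14.4833
```

View pics/s4.png

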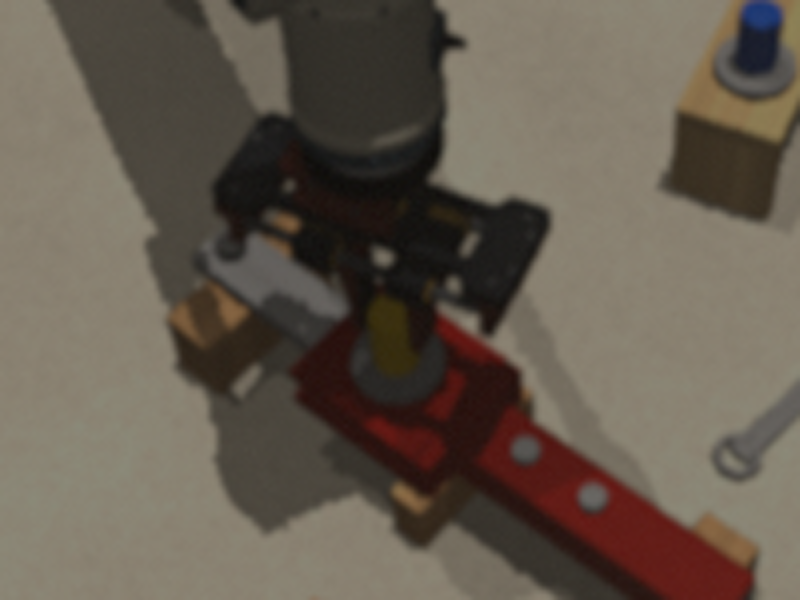

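Contact came at TCP z = 0.113, which matches the expected home height, and the picture shows the collar down on the fork. I'll release, back off and check.

```bash
python3 - <<'E'
from h import *
gripper_open(); p=state()["ee_pos"]
move_l([p[0],p[1],.28],speed=.12); hold(.3)
im=get_image("wrist"); P=cloud(im); cv2.imwrite("pics/w5.png",im["frame"])
hsv=cv2.cvtColor(im["frame"],cv2.COLOR_BGR2HSV)
m=(abs(hsv[...,0].astype(int)-27)<7)&(hsv[...,1]>120)&(P[...,2]>.138)&(np.hypot(P[...,0]-p[0],P[...,1]-p[1])<.05)
print(m.sum(),((np.nanmin(P[m],0)+np.nanmax(P[m],0))/2).round(4),np.nanmedian(P[m],0).round(4))
s=state();print(s["ee_pos"],s["finger_gap"],s["ft_force"],s["time"])
E
```

```text
1014 [ 0.5649 -0.1857  0.277 ] [ 0.5698 -0.1923  0.1456]
[ 0.56844614 -0.19717561  0.27981339] 0.08790709504966744 [0.3369326  0.44379158 0.44913811] 17.4417
```

View pics/w5.png

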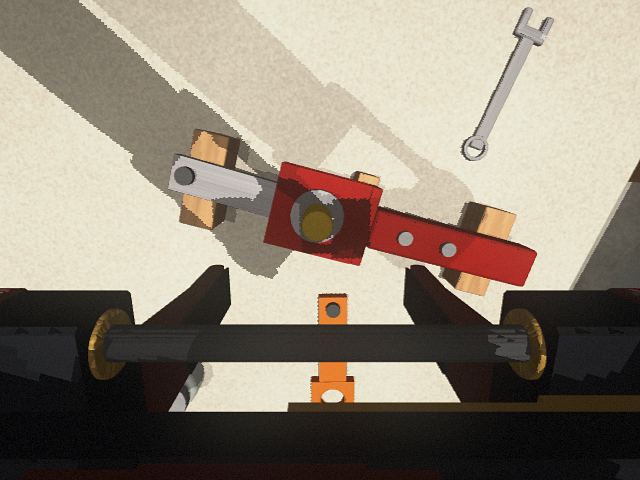

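The wrist view shows the pin upright in the fork at (317,220), collar flat, gripper clear. The grip top reads z ≈ 0.146, as expected with the pin home.

```bash
python3 -c "
from bench import *
print(job_done())"
```

```text
the job is handed in; nothing more can be done
None
```

The long pin with the yellow grip is through the fork and tow eye with its collar down on the fork and has been released, the short blue pin was left in the rack, and the job is handed in (no verdict was returned).

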